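# Hold the UV lamp over the TLC plate

### The job

Slide the steel tray with the TLC plate across the bench, without lifting it, until it sits centred and square on the black viewing mat. Then take the UV hand lamp by its handle, carry it over the vial rack and hold it level above the plate, centred and lengthwise along it, with the lamp's window three to four centimetres above the plate so that the spots can be read: finish while still holding it there. Neither fingers nor lamp may touch the plate, the lamp must not touch the tray, and the glassware and other things on the bench stay where they are.

Things in the scene. Friction and masses are not known exactly. Their poses are not given: they have to be found in the camera images.
- tray_centre (a point): shallow open stainless-steel tray, loose, 0.25 to 0.55 kg, 100 mm (own x) by 150 mm (own y) by 20 mm high, walls 3 mm thick, lying flat on the bench; the point is at its middle, 10 mm above the bench. It starts 100 to 150 mm to the robot's side of the mat (towards the mat's own -x), a little askew and up to 30 mm to one side. It slides on bare bench and mat alike under a push of a few newtons.
- plate_top (a point): centre of the coated upper face of the TLC plate: a cream-white plate 50 mm (own x) by 100 mm (own y) with violet spots, fixed in the middle of the tray, parallel to it; the face lies 7 mm above the bench, 13 mm below the tray's rim. z up.
- plate: the whole TLC plate (fixed in the tray); origin at the centre of its underside, 4 mm above the bench
- mat: matt black viewing mat, 160 mm (own x) by 210 mm (own y), fixed to the bench, as good as flush (it is no step for the tray); origin at its centre on the bench; own x points roughly away from the robot. It may be to the left or to the right.
- lamp_handle (a point): centre of the handle bar of the cordless UV hand lamp (already switched on): black bar 20 mm thick (own x), 18 mm high, running along own y, 88 mm free between its two posts, over the lamp's centre of mass. The bar's centre is 104 mm above the bench and its underside 40 mm above the housing. Lamp: loose, 0.3 to 0.6 kg, grey housing 70 mm (own x) by 210 mm (own y), its top 55 mm above the bench; it stands on the bench on the other side of the vial rack from the mat. z up.
- lamp_window (a point): centre of the lamp's dark violet window, 48 by 160 mm, long along own y, facing down; 99.5 mm straight below lamp_handle, same axes; the lamp's rubber feet, near its ends outside the tray's length, reach 4.5 mm lower
- lamp: the whole lamp; origin under its middle, level with the bottoms of its feet; same axes
- rack: blue vial rack with twelve amber vials, loose, 180 mm (own x, roughly away from the robot) by 80 mm (own y), 59 mm to the tops of the caps; stands between the lamp and the mat; origin at the centre of its underside
- jar: lidded glass developing jar, 94 mm across the lid, 124 mm high, loose; at the near or far end of the rack; origin at the centre of its underside
- beaker: glass beaker with a glass rod, 68 mm across, 72 mm high (rod to 112 mm), loose; at the other end of the rack; origin at the centre of its underside
- petri: covered glass dish, 94 mm across, 17 mm high, loose; beyond the rack, left or right of its far end; origin at the centre of its underside
- pipette_box: grey tip box with green lid, 87 by 122 mm, 66 mm high, loose; beyond the rack, left or right of its far end; origin at the centre of its underside
- tray: the whole tray; origin at the centre of its underside; same axes
There are look-alikes about, which are no part of the job. Leave any green or yellow look-alike of the lamp alone.

How it is judged:
By the outcome, as a careful person would: the job done as asked, in the order asked, and still so for the second after the job is handed in, while the arm keeps its last pose, push and grip.
It also fails if it takes over 64 s, if anything falls off the work surface, if the arm or the gripper's body presses on something with over 40 N, if the wrist force passes 120 N, or if a joint passes its speed limit or range.

### The arm

A 6-joint arm with a two-finger parallel gripper is mounted at the origin on the work surface. World frame = base frame: x ahead of the robot, y to its left, z up, the work surface at z = 0. Lengths are in m, angles in degrees, forces in N, time in s.
With the tool pointing down it reaches from about 0.35 to 0.875 m from the base axis. Payload 4.2 kg.
Tool frame: the origin (TCP) lies midway between the tips of the shut fingers; the grasp point (between the pads) lies 19 mm behind it; x points along the fingers, y is the direction in which the jaws open and shut, and the axes are right-handed (so a half turn about x gives the same grasp; the last joint's range is limited). The gripper opens to 87 mm and grips with 3 to 60 N. Pads are 19 mm wide; open, the fingers measure 117 mm over their backs; the gripper's body (75 mm by 190 mm) begins 51 mm behind the grasp point.
Start: joints at [-59.496, 22.042, 0.453, 0, -68.411, -14.817], TCP at [0.169, -0.602, 0.223] pointing down, gripper open.
Joint ranges: [-179.83, 179.83], [-69.29, 118.12], [-61.27, 80.66], [-181.25, 117.63], [-171.15, -9.14], [-177.46, 177.46]. Speed limits (degrees/s): [159.86, 159.86, 180, 180, 180, 180].

### API

Orientations are given as a 3x3 rotation matrix whose columns are the frame's x, y, z axes.
In Python, from station import r gives the robot as it stands.
- The arm moves only by the tool play_rows, never from a script. Its argument "plan" is a list that holds one entry, the list of rows, each a list of 6 numbers: the shift along the tool's x, y, z in cm, then the turn, a rotation vector about the tool's x, y, z in units of 10 degrees (1.0 is 10 degrees). A call has 1 to 5 rows; each row is the pose to reach, as a shift and turn from the pose commanded when the call began, along the tool's axes at that moment; what a row does not reach only later rows make up. A row lasts 1/8 s, in which the tool goes at most 62.5 mm and 10.7 degrees, less where a joint would pass 70% of its speed; a pose out of reach is approached as far as the arm can. A call with a gripper value outside its range is refused whole. "hand" is the opening, from 0 (shut) to 1 (fully open), set as the call begins (left out, the last holds). The fingers move at their own pace and stop on an object; the grip force is fixed at half the most. Time passes only in rows, so rows that repeat a pose let the fingers close. It gives the time, the measured TCP pose, the force and the opening at its end, in the units of the state.
- r.sense(): the state, without advancing time (a new reading comes with each control period).
- r.capture(name): name is "scene" or "top" or "wrist"; returns (picture, depth): 400x640x3 uint8, blue, green, red; 400x640 float32, m along the optical axis (not along the pixel's ray), 0 where there is no reading.
- r.get_calibration(name): a dict with "vfov" (degrees; the focal length in pixels is half the picture's height over the tangent of half this angle, whatever the lens; pixels are square), "cx", "cy" (the principal point, pixels), "rvec" (rotation vector, rad) and "tvec" (3), from world to camera coordinates, as OpenCV has them. Camera axes: x right, y down, z forward; pixel columns grow to the right and rows downward; lengths in m; the calibration is good to about 2 mm. A picture is of the moment at which its call begins: read the wrist's pose just before it. get_calibration takes no time and is no camera call; for the wrist camera it gives the pose at the moment of the call.
- r.finish_job(): hands the job in, once; it reports no verdict.
The state is a dict: "time_s": time; "joints": joint angles; "joint_velocities": joint speeds; "effort": joint torques, N m; "tcp_pos": TCP position; "ee_rot": TCP orientation; "wrist_force": force on the tool from outside, world axes, zero at the start; "moment": the same for the moment, N m; "gripper_width": opening from 0.0 (shut) to 1.0 (fully open).
Only numpy, scipy, OpenCV 4.12 (cv2) and the standard library are available. Lean on these libraries where they do the work, as an engineer would, in place of code of your own. Each camera call takes 0.05 s, during which the arm holds its last target.

## Working session

There is one attempt and no reset: what is moved stays moved. The work goes in short steps, Python scripts to look and compute and a tool call to move; the robot and the scene stay as the last step left them, time stands still between calls to the robot, and variables do not carry over. Pictures are saved under pics/ and viewed, and the job is handed in when it is done.

Besides the shell and the picture viewer there is one more tool, called after "Emit:" by a JSON object that holds its "op" and its "data", one argument or row to a line. play_rows: Moves the arm, as the interface text tells. Its arguments: {"type":"object","properties":{"plan":{"type":"array","items":{"type":"array","items":{"type":"array","items":{"type":"number"}}}},"hand":{"type":"number"}},"required":["plan"]}

```bash
ls; mkdir -p pics
cat > h.py <<'E'
import numpy as np, cv2
from station import r
def K(name):
    c=r.get_calibration(name); f=200/np.tan(np.radians(c['vfov']/2))
    R=cv2.Rodrigues(np.array(c['rvec'],float))[0]; return f,c['cx'],c['cy'],R,np.array(c['tvec'],float).ravel()
def px2w(k,u,v,z=None,d=None):
    f,cx,cy,R,t=k; ray=np.array([(u-cx)/f,(v-cy)/f,1.]); C=-R.T@t; w=R.T@ray
    if d is None: d=(z-C[2])/w[2]
    return C+w*d
def w2px(k,p):
    f,cx,cy,R,t=k; q=R@np.array(p)+t; return np.array([f*q[0]/q[2]+cx,f*q[1]/q[2]+cy])
E
python3 - <<'E'
from h import *
s=r.sense(); print(s)
for n in ("scene","top","wrist"):
    k=K(n); im,d=r.capture(n); cv2.imwrite(f"pics/{n}0.png",im); np.savez(f"{n}0.npz",im=im,d=d,f=k[0],cx=k[1],cy=k[2],R=k[3],t=k[4]); print(n,k)
E
```

```text
pics
{'time_s': 0.0, 'joints': array([-5.94933682e+01,  2.20909058e+01,  3.78616581e-01, -2.85352708e-02,
       -6.84103653e+01, -1.48173246e+01]), 'joint_velocities': array([ 0.05762345, -0.01855247, -0.0301067 , -0.00275075, -0.06579475,
       -0.01636817]), 'effort': array([ 1.91321895e-03, -3.90667033e+01,  1.87405103e+01,  4.21987250e+00,
        1.09314328e-02, -1.79293411e-04]), 'tcp_pos': array([ 0.16887155, -0.60112273,  0.22145131]), 'ee_rot': array([[-6.87703051e-04, -2.70243119e-01,  9.62791869e-01],
       [ 2.07943111e-03,  9.62789629e-01,  2.70243975e-01],
       [-9.99997602e-01,  2.18790698e-03, -1.00161416e-04]]), 'wrist_force': array([ 0.45755249, -0.18745046,  0.36668841]), 'moment': array([-0.02000715, -0.00805493,  0.00219153]), 'gripper_width': 1.0009053064275095}
scene (np.float64(413.5347649334677), 320.8114220841358, 203.11503190451694, array([[ 0.30639905,  0.95188553,  0.00579336],
       [ 0.72861805, -0.2306071 , -0.64493109],
       [-0.61256458,  0.20182742, -0.76421877]]), array([-0.0426917 , -0.38949638,  1.74152485]))
top (np.float64(469.0786218481028), 314.2902345105794, 195.16495505682178, array([[-1.70402590e-04, -9.99991807e-01,  4.04442909e-03],
       [-9.76798610e-01, -6.99706743e-04, -2.14158786e-01],
       [ 2.14159861e-01, -3.98708592e-03, -9.76790488e-01]]), array([-0.12419679,  0.55094073,  1.53995141]))
wrist (np.float64(327.85671437504254), 315.77864820968654, 199.65434459090662, array([[-0.27096475,  0.96258824,  0.00141024],
       [ 0.9246053 ,  0.25986466,  0.2785236 ],
       [ 0.26773707,  0.07677399, -0.96042835]]), array([ 0.62329826, -0.03320649,  0.39099095]))
```

View pics/top0.png

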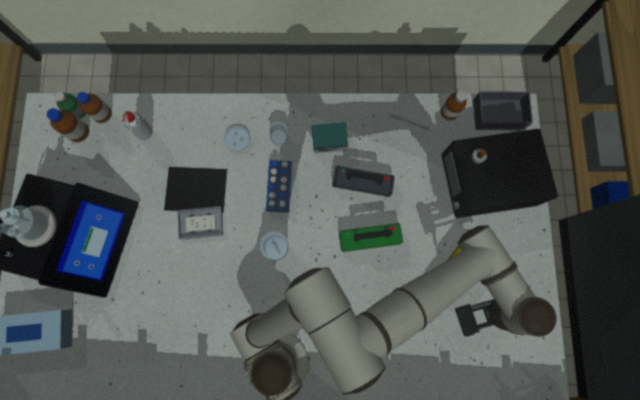

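View pics/scene0.png

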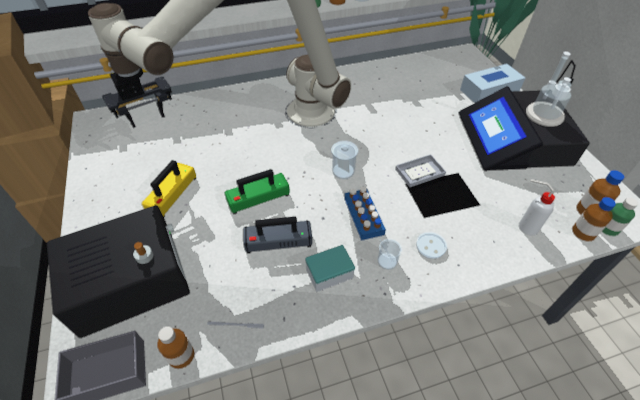

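View pics/wrist0.png

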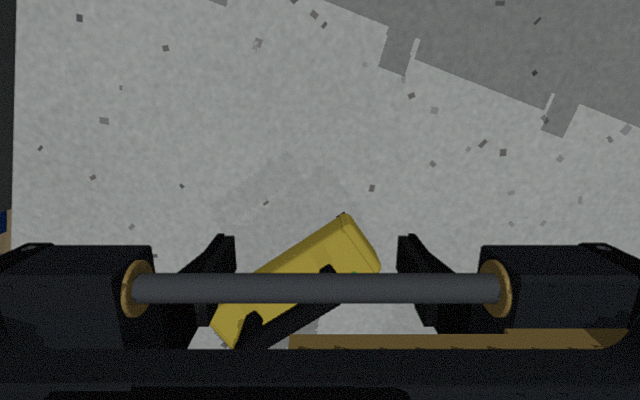

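Candidates for the lamp: the grey one at top (363,180), the green at (370,235), the yellow under the gripper. I choose the grey. For the tray, the steel one with the cream plate is at (201,222); the dark bin at (502,110) is a look-alike. Next, close crops.

Run:
```python
import cv2
im=cv2.imread('pics/top0.png')
cv2.imwrite('pics/c1.png',cv2.resize(im[155:250,155:240],None,fx=6,fy=6,interpolation=cv2.INTER_CUBIC))
cv2.imwrite('pics/c2.png',cv2.resize(im[115:260,225:415],None,fx=4,fy=4,interpolation=cv2.INTER_CUBIC))
```

```text
(no output)
```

View pics/c1.png

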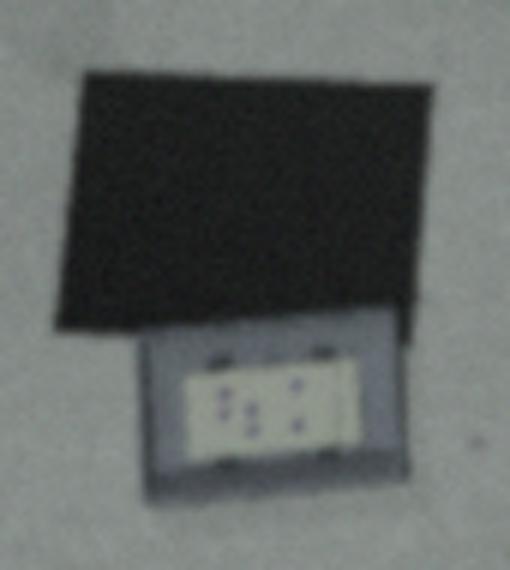

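View pics/c2.png

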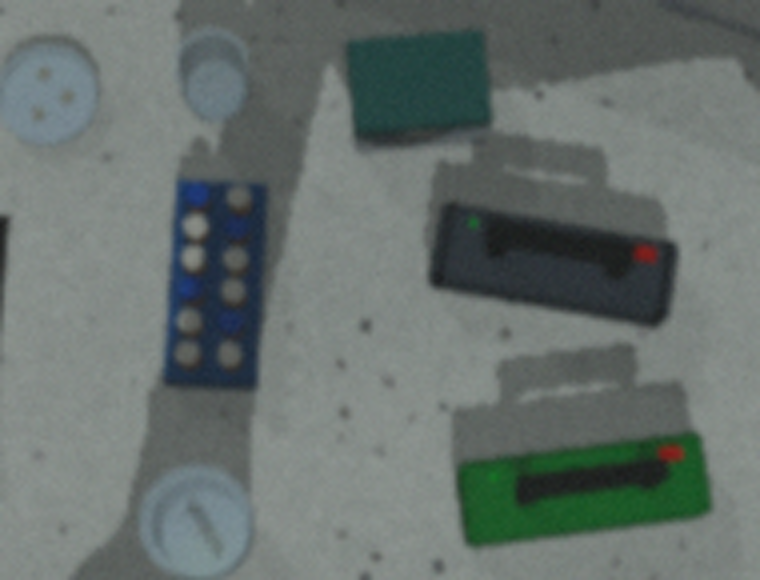

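Run:
```python
from h import *
k=K('top'); print('cam',-k[3].T@k[4])
def P(u,v,z,s=6,ox=155,oy=155): return px2w(k,ox+(u+.5)/s-.5,oy+(v+.5)/s-.5,z)
def rect(c,n):
    c=np.array(c); m=c.mean(0); print(n,'centre',m.round(4),'sides',[round(np.linalg.norm(c[i]-c[(i+1)%4]),4) for i in range(4)],
     'dirs(deg of edge 0,2)',[round(np.degrees(np.arctan2(*(c[j]-c[i])[[1,0]])),1) for i,j in((0,1),(3,2),(1,2),(0,3))])
rect([P(85,72,0),P(433,85,0),P(412,345,0),P(57,328,0)],'mat')
rect([P(137,328,.02),P(395,307,.02),P(408,480,.0),P(145,503,.0)],'tray')
rect([P(187,377,.007),P(353,358,.007),P(360,445,.007),P(188,462,.007)],'plate')
Q=lambda u,v,z:P(u,v,z,4,225,115)
rect([Q(445,203,.055),Q(675,243,.055),Q(660,325,.05),Q(432,287,.05)],'lamp')
print('handle ends',Q(490,232,.113),Q(630,262,.113))
for n,u,v,z in(('jar',197,518,.124),('beaker',215,75,.07),('petri',48,92,.017),('box',420,85,.066)): print(n,Q(u,v,z).round(3))
rect([Q(178,180,.04),Q(267,184,.04),Q(255,388,.04),Q(165,385,.04)],'rack')
```

```text
cam [ 0.20834119 -0.11767036  1.62270099]
mat centre [0.5864 0.2964 0.    ] sides [np.float64(0.2082), np.float64(0.1578), np.float64(0.2084), np.float64(0.1557)] dirs(deg of edge 0,2) [np.float64(-92.2), np.float64(-92.7), np.float64(177.8), np.float64(177.8)]
tray centre [0.4663 0.2733 0.01  ] sides [np.float64(0.1491), np.float64(0.1005), np.float64(0.1519), np.float64(0.1012)] dirs(deg of edge 0,2) [np.float64(-85.2), np.float64(-84.9), np.float64(-175.4), np.float64(-177.0)]
plate centre [0.4633 0.2735 0.007 ] sides [np.float64(0.0965), np.float64(0.0514), np.float64(0.0992), np.float64(0.0498)] dirs(deg of edge 0,2) [np.float64(-83.3), np.float64(-84.3), np.float64(-172.9), np.float64(-176.0)]
lamp centre [ 0.6038 -0.2916  0.0525] sides [np.float64(0.2016), np.float64(0.0731), np.float64(0.1983), np.float64(0.0748)] dirs(deg of edge 0,2) [np.float64(-100.2), np.float64(-99.7), np.float64(168.4), np.float64(171.0)]
handle ends [ 0.6162825  -0.23321832  0.113     ] [ 0.59062461 -0.34907103  0.113     ]
jar [0.377 0.005 0.124]
beaker [0.769 0.001 0.07 ]
petri [0.772 0.155 0.017]
box [ 0.762 -0.178  0.066]
rack centre [ 0.59   -0.0007  0.04  ] sides [np.float64(0.0782), np.float64(0.1821), np.float64(0.0772), np.float64(0.183)] dirs(deg of edge 0,2) [np.float64(-92.6), np.float64(-91.9), np.float64(177.4), np.float64(177.7)]
```

```bash
cat >> h.py <<'E'
from scipy.spatial.transform import Rotation as Ro
def go(p,yaw,q=True):
    s=r.sense(); R0=np.array(s['ee_rot']); p0=np.array(s['tcp_pos'])
    a=np.radians(yaw); x=np.array([0,0,-1.]); y=np.array([np.cos(a),np.sin(a),0]); Rt=np.c_[x,y,np.cross(x,y)]
    sh=R0.T@(np.array(p)-p0)*100; rv=Ro.from_matrix(R0.T@Rt).as_rotvec(degrees=True)/10
    cy=np.degrees(np.arctan2(R0[1,1],R0[0,1]))%360
    print('t',round(s['time_s'],2),'tcp',p0.round(4),'yaw',round(cy,2),'w',round(s['gripper_width'],3),'F',np.round(s['wrist_force'],1),'j6',round(s['joints'][5],1)); print('row',sh.round(2),rv.round(3))
E
python3 -c "
from h import *
go([.45,-.15,.3],145);go([.42,.20,.3],184.5)"
```

```text
t 0.15 tcp [ 0.1689 -0.6013  0.2217] yaw 105.68 w 1.002 F [ 0.2  1.1 -0.9] j6 -14.8
row [-7.77 35.86 39.26] [-3.932e+00  3.000e-03 -1.000e-02]
t 0.15 tcp [ 0.1689 -0.6013  0.2217] yaw 105.68 w 1.002 F [ 0.2  1.1 -0.9] j6 -14.8
row [-7.72 70.37 45.84] [-7.882e+00  6.000e-03 -9.000e-03]
```

Emit:
{"op": "play_rows", "data": {
  "plan": [
    [[-7.8, 35.9, 39.3, -3.9, 0, 0], [-7.8, 35.9, 39.3, -3.9, 0, 0], [-7.8, 35.9, 39.3, -3.9, 0, 0], [-7.8, 35.9, 39.3, -3.9, 0, 0], [-7.8, 35.9, 39.3, -3.9, 0, 0]]
  ],
  "hand": 0.35
}}

```text
time_s: 0.78
tcp_pos: [0.333, -0.3374, 0.2681]
ee_rot: [[0.0, -0.816, 0.578], [0.0, 0.578, 0.816], [-1.0, -0.0, 0.0]]
wrist_force: [1.8, -1.1, 0.4]
gripper_width: 0.518
```

```bash
python3 -c "
from h import *
go([.42,.20,.3],184.5)"
```

```text
t 0.78 tcp [ 0.333  -0.3374  0.2681] yaw 144.71 w 0.518 F [ 1.8 -1.1  0.4] j6 -9.6
row [-3.19 23.94 48.89] [-3.979e+00  1.000e-03  1.000e-03]
```

Emit:
{"op": "play_rows", "data": {
  "plan": [
    [[-3.2, 23.9, 48.9, -4.0, 0, 0], [-3.2, 23.9, 48.9, -4.0, 0, 0], [-3.2, 23.9, 48.9, -4.0, 0, 0], [-3.2, 23.9, 48.9, -4.0, 0, 0], [-3.2, 23.9, 48.9, -4.0, 0, 0]]
  ]
}}

```text
time_s: 1.4
tcp_pos: [0.3823, -0.0294, 0.2865]
ee_rot: [[0.001, -0.997, -0.083], [0.0, -0.083, 0.997], [-1.0, -0.001, 0.0]]
wrist_force: [1.9, -0.2, 0.0]
gripper_width: 0.351
```

```bash
python3 -c "
from h import *
go([.42,.20,.3],184.5)"
```

```text
t 1.4 tcp [ 0.3823 -0.0294  0.2865] yaw 184.74 w 0.351 F [ 1.9 -0.2  0. ] j6 -15.5
row [-1.33 -5.65 22.55] [0.024 0.002 0.006]
```

Emit:
{"op": "play_rows", "data": {
  "plan": [
    [[-1.3, -5.7, 20.0, 0, 0, 0], [-1.3, -5.7, 20.0, 0, 0, 0], [-1.3, -5.7, 20.0, 0, 0, 0], [-1.3, -5.7, 20.0, 0, 0, 0], [-1.3, -5.7, 20.0, 0, 0, 0]]
  ]
}}

```text
time_s: 2.02
tcp_pos: [0.4229, 0.1735, 0.2986]
ee_rot: [[-0.001, -0.997, -0.083], [-0.001, -0.083, 0.997], [-1.0, 0.001, -0.001]]
wrist_force: [0.1, -0.2, 0.1]
gripper_width: 0.351
```

```bash
python3 -c "
from h import *
go([.42,.20,.3],184.5)
k=K('wrist'); im,d=r.capture('wrist'); cv2.imwrite('pics/w1.png',im); np.savez('w1.npz',f=k[0],cx=k[1],cy=k[2],R=k[3],t=k[4],d=d)"
```

```text
t 2.02 tcp [0.4229 0.1735 0.2986] yaw 184.79 w 0.351 F [ 0.1 -0.2  0.1] j6 -38.0
row [-0.14  0.07  2.67] [ 0.029 -0.005 -0.008]
```

View pics/w1.png

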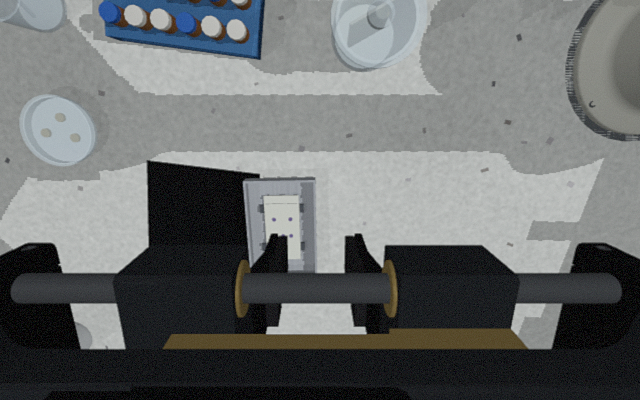

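Emit:
{"op": "play_rows", "data": {
  "plan": [
    [[0, -6, 20.0, 0, 0, 0], [0, -6, 20.0, 0, 0, 0], [0, -6, 20.0, 0, 0, 0], [0, -6, 20.0, 0, 0, 0], [0, -6, 20.0, 0, 0, 0]]
  ]
}}

```text
time_s: 2.7
tcp_pos: [0.4669, 0.3764, 0.2983]
ee_rot: [[-0.001, -0.997, -0.081], [-0.002, -0.081, 0.997], [-1.0, 0.001, -0.001]]
wrist_force: [-0.6, -0.1, -0.1]
gripper_width: 0.353
```

```bash
python3 -c "
from h import *
go([.42,.20,.3],184.5)
k=K('wrist'); im,d=r.capture('wrist'); cv2.imwrite('pics/w2.png',im); np.savez('w2.npz',f=k[0],cx=k[1],cy=k[2],R=k[3],t=k[4],d=d)
print(w2px(k,[.586,.296,0]),w2px(k,[.466,.273,.02]))"
```

```text
t 2.7 tcp [0.4669 0.3764 0.2983] yaw 184.65 w 0.353 F [-0.6 -0.1 -0.1] j6 -49.7
row [ -0.14   6.1  -17.2 ] [ 0.015 -0.008 -0.008]
[231.21893238  93.94209788] [322.42977413  82.57679554]
```

View pics/w2.png

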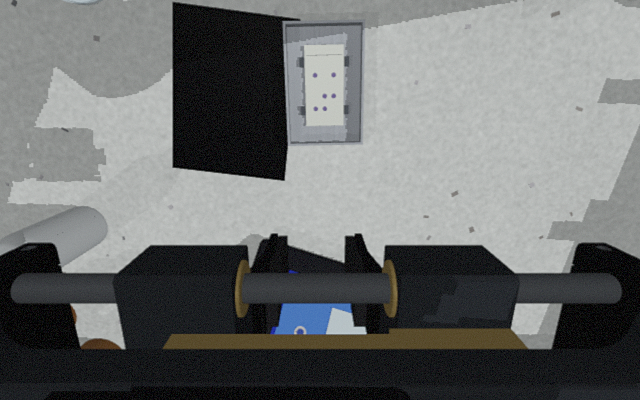

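Run:
```python
import cv2
im=cv2.imread('pics/w2.png')
cv2.imwrite('pics/c3.png',cv2.resize(im[0:190,165:375],None,fx=3.5,fy=3,interpolation=cv2.INTER_CUBIC))
cv2.imwrite('pics/c4.png',cv2.resize(im[10:155,275:375],None,fx=4,fy=4,interpolation=cv2.INTER_CUBIC))
```

```text
(no output)
```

View pics/c3.png

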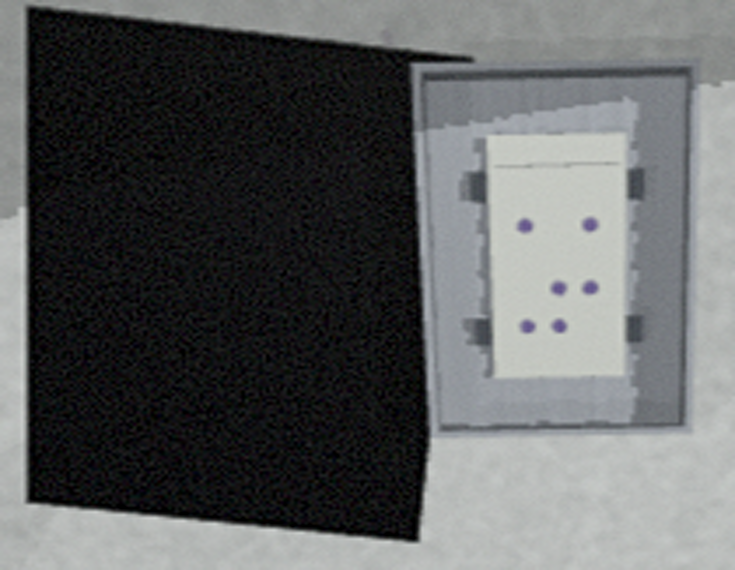

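View pics/c4.png

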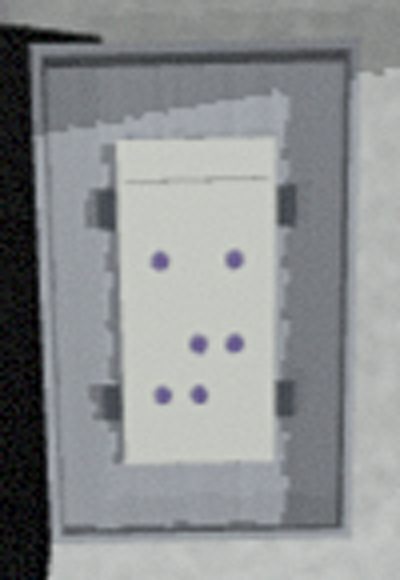

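Run:
```python
from h import *
z=np.load('w2.npz'); k=(float(z['f']),float(z['cx']),float(z['cy']),z['R'],z['t'])
def P(u,v,zz,sx,sy,ox,oy): return px2w(k,ox+(u+.5)/sx-.5,oy+(v+.5)/sy-.5,zz)
def rect(c,n):
    c=np.array(c); print(n,c.mean(0).round(4),[round(np.linalg.norm(c[i]-c[(i+1)%4]),4) for i in range(4)],
     [round(np.degrees(np.arctan2(*(c[j]-c[i])[[1,0]])),2) for i,j in((0,1),(3,2),(1,2),(0,3))])
A=(3.5,3,165,0);B=(4,4,275,10)
mat=[P(26,7,0,*A),P(418,542,0,*A),P(28,502,0,*A)]; m=(mat[0]+mat[1])/2; print('mat c',m.round(4),'yawedges',mat, np.degrees(np.arctan2(*(mat[0]-mat[2])[[1,0]])),np.linalg.norm(mat[0]-mat[2]),np.linalg.norm(mat[1]-mat[2]),np.degrees(np.arctan2(*(mat[2]-mat[1])[[1,0]])))
rect([P(30,44,.02,*B),P(357,40,.02,*B),P(350,538,.02,*B),P(50,541,.02,*B)],'tray')
rect([P(116,140,.007,*B),P(274,137,.007,*B),P(275,460,.007,*B),P(124,463,.007,*B)],'plate')
```

```text
mat c [0.5848 0.3006 0.    ] yawedges [array([0.66050317, 0.19276845, 0.        ]), array([0.509056  , 0.40833942, 0.        ]), array([0.6678328 , 0.40185823, 0.        ])] -92.00767901674844 0.20921820896635468 0.1589090239414292 -2.33748749667444
tray [0.4639 0.2762 0.02  ] [np.float64(0.0988), np.float64(0.1493), np.float64(0.1001), np.float64(0.1491)] [np.float64(-174.66), np.float64(-174.75), np.float64(96.12), np.float64(95.63)]
plate [0.4634 0.2761 0.007 ] [np.float64(0.05), np.float64(0.0999), np.float64(0.051), np.float64(0.1)] [np.float64(-174.3), np.float64(-174.2), np.float64(96.21), np.float64(95.65)]
```

```bash
python3 -c "
from h import *
go([.4157,.2713,.2],185.6);go([.4157,.2713,.06],185.6)"
```

```text
t 2.75 tcp [0.4667 0.3755 0.2988] yaw 184.62 w 0.351 F [-0.8 -0.9  0. ] j6 -49.7
row [ 9.9   5.91 -9.96] [-0.098 -0.007 -0.006]
t 2.75 tcp [0.4667 0.3755 0.2988] yaw 184.62 w 0.351 F [-0.8 -0.9  0. ] j6 -49.7
row [23.9   5.9  -9.95] [-0.098 -0.007 -0.006]
```

Emit:
{"op": "play_rows", "data": {
  "plan": [
    [[4.0, 5.9, -10, -0.1, 0, 0], [9.9, 5.9, -10, -0.1, 0, 0], [16, 5.9, -10, -0.1, 0, 0], [22, 5.9, -10, -0.1, 0, 0], [22, 5.9, -10, -0.1, 0, 0]]
  ]
}}

```text
time_s: 3.38
tcp_pos: [0.4141, 0.2681, 0.0771]
ee_rot: [[-0.003, -0.995, -0.096], [-0.004, -0.096, 0.995], [-1.0, 0.004, -0.003]]
wrist_force: [-0.1, -0.3, 0.9]
gripper_width: 0.348
```

```bash
python3 -c "
from h import *
go([.4157,.2713,.06],185.6)
im,d=r.capture('wrist'); cv2.imwrite('pics/w3.png',im)
go([.4157,.2713,.011],185.6)"
```

```text
t 3.38 tcp [0.4141 0.2681 0.0771] yaw 185.52 w 0.348 F [-0.1 -0.3  0.9] j6 -46.3
row [ 1.71 -0.2   0.3 ] [-0.008 -0.019 -0.022]
t 3.42 tcp [0.4132 0.2674 0.0751] yaw 185.48 w 0.347 F [-0.4 -0.4 -2. ] j6 -46.3
row [ 6.4  -0.33  0.4 ] [-0.012 -0.032 -0.04 ]
```

View pics/w3.png

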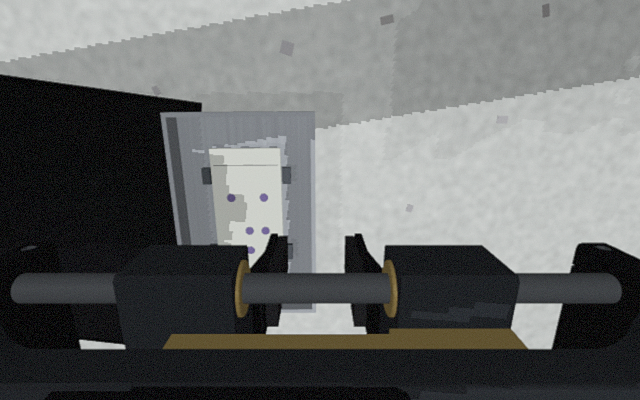

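Emit:
{"op": "play_rows", "data": {
  "plan": [
    [[3, -0.3, 0.3, 0, 0, 0], [6.0, -0.3, 0.3, 0, 0, 0], [6.0, -0.3, 0.3, 0, 0, 0], [6.0, -0.3, 0.3, 0, 0, 0]]
  ]
}}

```text
time_s: 3.92
tcp_pos: [0.4196, 0.2759, 0.021]
ee_rot: [[0.002, -0.995, -0.099], [0.002, -0.099, 0.995], [-1.0, -0.002, 0.002]]
wrist_force: [-0.1, 0.4, -0.4]
gripper_width: 0.349
```

```bash
python3 -c "
from h import *
go([.4157,.2713,.011],185.6)
im,d=r.capture('wrist'); cv2.imwrite('pics/w4.png',im)
im,d=r.capture('scene'); cv2.imwrite('pics/s4.png',cv2.resize(im[100:250,340:520],None,fx=4,fy=4))
"
```

```text
t 3.92 tcp [0.4196 0.2759 0.021 ] yaw 185.67 w 0.349 F [-0.1  0.4 -0.4] j6 -46.3
row [ 1.    0.43 -0.42] [0.007 0.01  0.013]
```

View pics/w4.png

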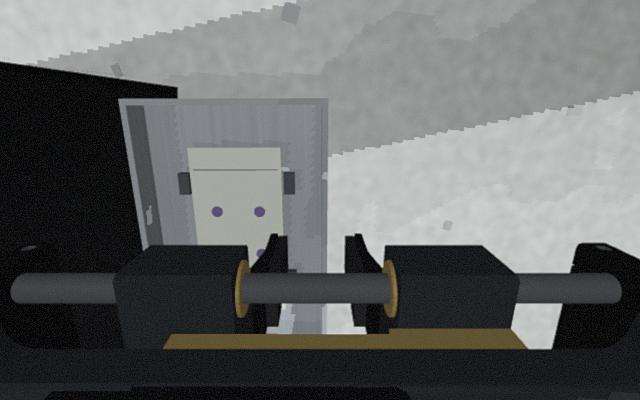

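View pics/s4.png

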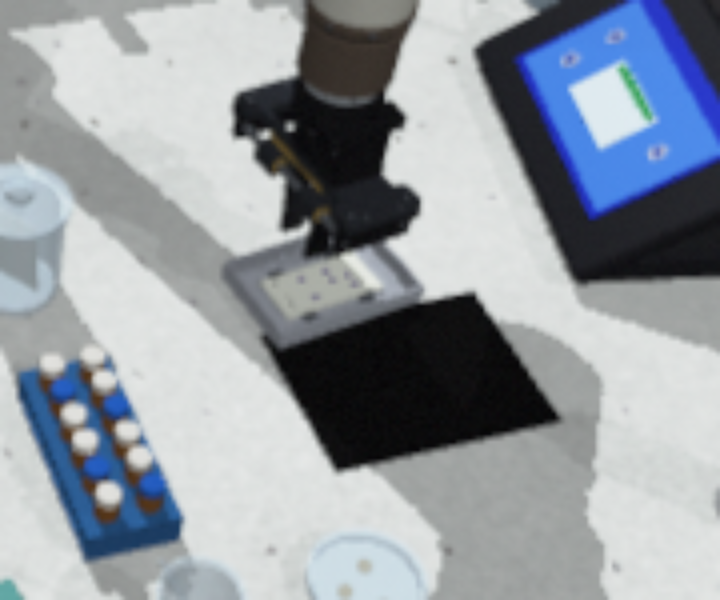

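Emit:
{"op": "play_rows", "data": {
  "plan": [
    [[0, 0, 0, 0, 0, 0], [0, 0, 0, 0, 0, 0]]
  ],
  "hand": 0.25
}}

```text
time_s: 4.28
tcp_pos: [0.4188, 0.276, 0.0198]
ee_rot: [[0.001, -0.995, -0.099], [0.001, -0.099, 0.995], [-1.0, -0.001, 0.001]]
wrist_force: [0.3, -0.3, -0.1]
gripper_width: 0.267
```

```bash
python3 -c "
from h import *
go([.4157,.2713,.011],185.6)
im,d=r.capture('wrist'); cv2.imwrite('pics/w4.png',im)
go([.4157,.2713,.011],185.6)
"
```

```text
t 4.28 tcp [0.4188 0.276  0.0198] yaw 185.69 w 0.267 F [ 0.3 -0.3 -0.1] j6 -46.3
row [ 0.88  0.36 -0.44] [0.009 0.005 0.005]
t 4.33 tcp [0.4187 0.2759 0.0196] yaw 185.69 w 0.257 F [ 0.8 -0.3  0.5] j6 -46.3
row [ 0.86  0.35 -0.43] [0.009 0.003 0.003]
```

Emit:
{"op": "play_rows", "data": {
  "plan": [
    [[0.4, 0.3, -0.4, 0, 0, 0], [0.8, 0.3, -0.4, 0, 0, 0], [0.8, 0.3, -0.4, 0, 0, 0], [0.8, 0.3, -0.4, 0, 0, 0]]
  ]
}}

```text
time_s: 4.82
tcp_pos: [0.4161, 0.2715, 0.0111]
ee_rot: [[-0.0, -0.995, -0.099], [-0.0, -0.099, 0.995], [-1.0, 0.0, -0.0]]
wrist_force: [-0.0, -0.2, 0.4]
gripper_width: 0.252
```

```bash
python3 -c "
from h import *
go([.4157,.2713,.011],185.6)
"
```

```text
t 4.83 tcp [0.4161 0.2715 0.0111] yaw 185.7 w 0.252 F [-0.  -0.2  0.4] j6 -46.2
row [ 0.01  0.04 -0.02] [ 0.01  -0.001 -0.   ]
```

Exactly on target, with no contact. Now I close.

Emit:
{"op": "play_rows", "data": {
  "plan": [
    [[0, 0, 0, 0, 0, 0], [0, 0, 0, 0, 0, 0], [0, 0, 0, 0, 0, 0], [0, 0, 0, 0, 0, 0], [0, 0, 0, 0, 0, 0]]
  ],
  "hand": 0
}}

```text
time_s: 5.45
tcp_pos: [0.4157, 0.2713, 0.0112]
ee_rot: [[-0.0, -0.995, -0.099], [-0.0, -0.099, 0.995], [-1.0, 0.001, -0.0]]
wrist_force: [-2.5, 0.4, 2.0]
gripper_width: 0.023
```

```bash
python3 -c "
from h import *
print(r.sense()['moment'])
go([.4157,.2713,.011],185.6)
# target wall centre
a=np.radians(-2.2); go([.585-.0485*np.cos(a)+.0004,.3006-.0485*np.sin(a),.0111],185.7-7.8)
im,d=r.capture('scene'); cv2.imwrite('pics/s5.png',cv2.resize(im[100:250,340:520],None,fx=4,fy=4))
"
```

```text
[0.15457717 0.83397842 0.04418806]
t 5.45 tcp [0.4157 0.2713 0.0112] yaw 185.69 w 0.023 F [-2.5  0.4  2. ] j6 -46.2
row [ 0.02  0.   -0.  ] [ 0.009 -0.002 -0.003]
t 5.45 tcp [0.4157 0.2713 0.0112] yaw 185.69 w 0.023 F [-2.5  0.4  2. ] j6 -46.2
row [  0.   -12.37   1.9 ] [ 0.779 -0.002 -0.003]
```

View pics/s5.png

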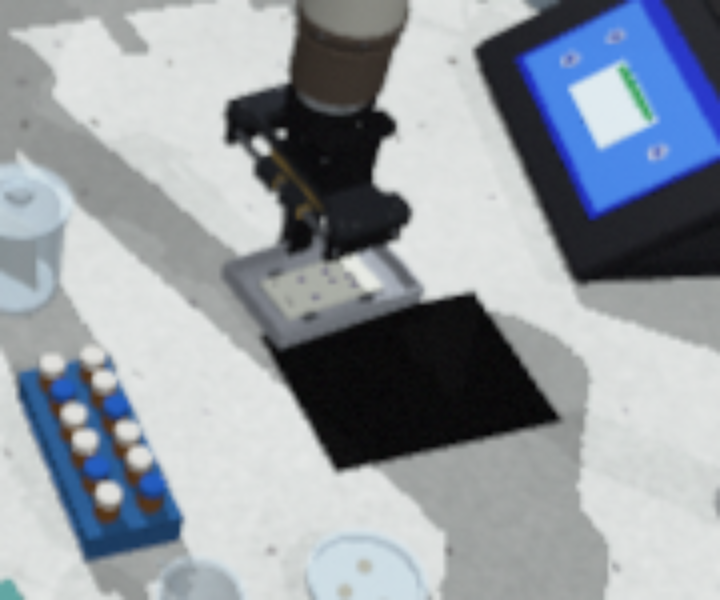

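Emit:
{"op": "play_rows", "data": {
  "plan": [
    [[0, -1.0, 0.2, 0.1, 0, 0], [0, -2.2, 0.35, 0.15, 0, 0], [0, -3.5, 0.5, 0.25, 0, 0], [0, -4.8, 0.75, 0.3, 0, 0], [0, -6.0, 0.9, 0.4, 0, 0]]
  ]
}}

```text
time_s: 6.12
tcp_pos: [0.4727, 0.2844, 0.0112]
ee_rot: [[-0.005, -1.0, -0.028], [-0.004, -0.028, 1.0], [-1.0, 0.005, -0.004]]
wrist_force: [-8.3, -2.0, 8.6]
gripper_width: 0.033
```

```bash
python3 -c "
from h import *
a=np.radians(-2.2); go([.585-.0485*np.cos(a)+.0004,.3006-.0485*np.sin(a),.0111],185.7-7.8)
"
```

```text
t 6.12 tcp [0.4727 0.2844 0.0112] yaw 181.6 w 0.033 F [-8.3 -2.   8.6] j6 -46.2
row [-0.03 -6.47  1.62] [ 0.37  -0.025 -0.03 ]
```

Emit:
{"op": "play_rows", "data": {
  "plan": [
    [[0, -1.4, 0.3, 0.1, 0, 0], [0, -2.8, 0.6, 0.2, 0, 0], [0, -4.2, 1.0, 0.3, 0, 0], [0, -5.5, 1.3, 0.35, 0, 0], [0, -6.3, 1.45, 0.38, 0, 0]]
  ]
}}

```text
time_s: 6.75
tcp_pos: [0.5356, 0.3012, 0.0112]
ee_rot: [[-0.005, -0.999, 0.038], [-0.004, 0.038, 0.999], [-1.0, 0.005, -0.004]]
wrist_force: [-8.8, -1.6, 7.5]
gripper_width: 0.029
```

Emit:
{"op": "play_rows", "data": {
  "plan": [
    [[0, 0, 0, 0, 0, 0], [0, 0, 0, 0, 0, 0]]
  ]
}}

```text
time_s: 7.0
tcp_pos: [0.5368, 0.3017, 0.0112]
ee_rot: [[-0.002, -0.999, 0.037], [-0.002, 0.037, 0.999], [-1.0, 0.001, -0.002]]
wrist_force: [-3.0, -3.4, 4.8]
gripper_width: 0.031
```

```bash
python3 -c "
from h import *
a=np.radians(-2.2); go([.585-.0485*np.cos(a)+.0004,.3006-.0485*np.sin(a),.0111],185.7-7.8)
im,d=r.capture('top'); cv2.imwrite('pics/t6.png',cv2.resize(im[155:250,155:240],None,fx=6,fy=6,interpolation=cv2.INTER_CUBIC))
im,d=r.capture('scene'); cv2.imwrite('pics/s6.png',cv2.resize(im[130:250,380:500],None,fx=5,fy=5,interpolation=cv2.INTER_CUBIC))
"
```

```text
t 7.0 tcp [0.5368 0.3017 0.0112] yaw 177.86 w 0.031 F [-3.  -3.4  4.8] j6 -46.5
row [ 0.01 -0.01  0.08] [-0.004 -0.01  -0.008]
```

View pics/s6.png

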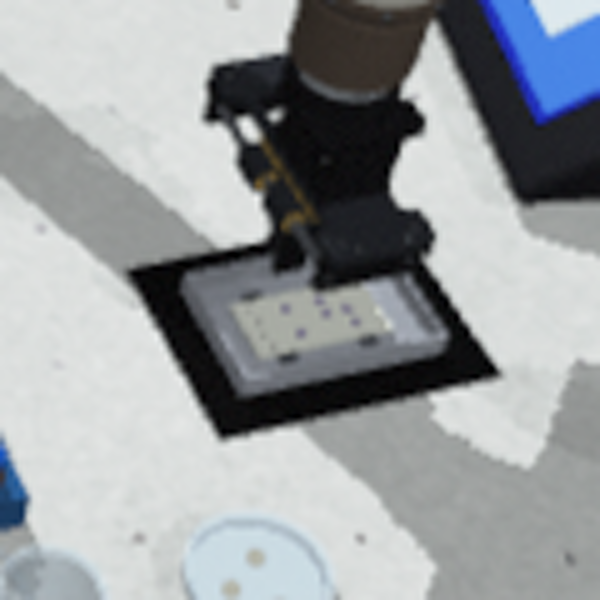

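View pics/t6.png

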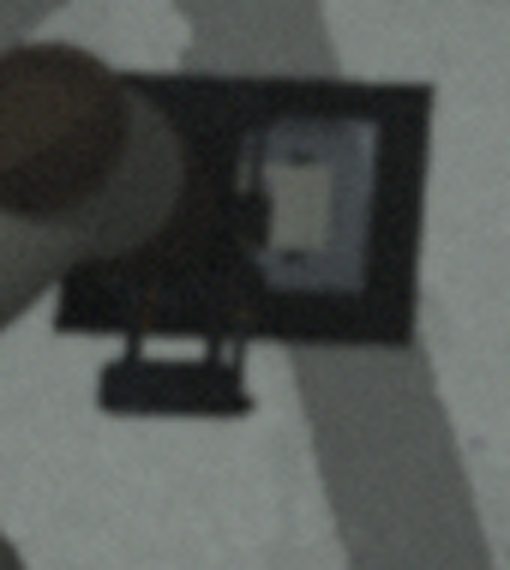

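Emit:
{"op": "play_rows", "data": {
  "plan": [
    [[0, 0, 0, 0, 0, 0], [0, 0, 0, 0, 0, 0], [0, 0, 0, 0, 0, 0]]
  ],
  "hand": 0.22
}}

```text
time_s: 7.48
tcp_pos: [0.5377, 0.3032, 0.011]
ee_rot: [[0.001, -0.999, 0.037], [0.001, 0.037, 0.999], [-1.0, -0.001, 0.001]]
wrist_force: [0.5, 0.1, 0.7]
gripper_width: 0.204
```

Emit:
{"op": "play_rows", "data": {
  "plan": [
    [[-3, 0, 0, 0, 0, 0], [-9, 0, 0, 0, 0, 0], [-15, 0, 2, 0, 0, 0], [-21, -2, 6, 0, 0, 0], [-27, -4, 10, 0, 0, 0]]
  ]
}}

```text
time_s: 8.1
tcp_pos: [0.5741, 0.3888, 0.2634]
ee_rot: [[0.001, -0.999, 0.037], [0.002, 0.037, 0.999], [-1.0, -0.001, 0.002]]
wrist_force: [0.5, 0.5, -1.2]
gripper_width: 0.218
```

Emit:
{"op": "play_rows", "data": {
  "plan": [
    [[0, 0, 0, 0, 0, 0], [0, 0, 0, 0, 0, 0], [0, 0, 0, 0, 0, 0]]
  ]
}}

```text
time_s: 8.48
tcp_pos: [0.573, 0.3869, 0.259]
ee_rot: [[-0.003, -0.999, 0.037], [-0.002, 0.037, 0.999], [-1.0, 0.002, -0.002]]
wrist_force: [1.0, -0.1, 0.2]
gripper_width: 0.219
```

```bash
python3 -c "
from h import *
k=K('wrist'); im,d=r.capture('wrist'); cv2.imwrite('pics/w7.png',im); np.savez('w7.npz',f=k[0],cx=k[1],cy=k[2],R=k[3],t=k[4],d=d)
go([.42,.20,.3],177.8)
c=np.array([w2px(k,[.585+a,.3+b,0]) for a in(-.1,.1) for b in (-.12,.12)]); print(c)
"
```

```text
t 8.53 tcp [0.5732 0.387  0.2593] yaw 177.87 w 0.218 F [0.8 0.  1.3] j6 -49.5
row [ -4.    14.62 -19.26] [ 0.007 -0.012 -0.012]
[[386.35686792 -19.30748888]
 [382.19122958 188.05950041]
 [208.79151221 -12.08465567]
 [231.63283175 193.48327594]]
```

View pics/w7.png

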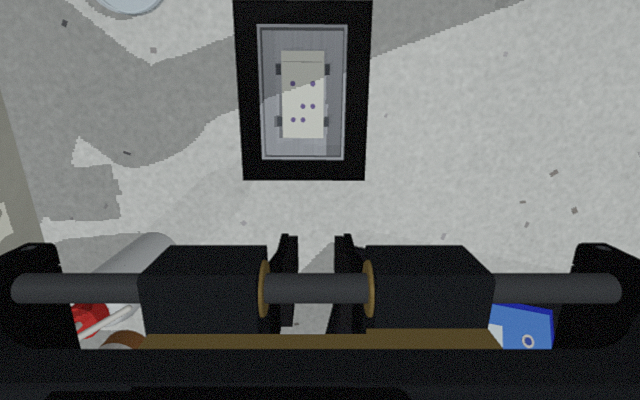

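Run:
```python
import cv2
im=cv2.imread('pics/w7.png')
cv2.imwrite('pics/c7.png',cv2.resize(im[0:190,225:380],None,fx=4,fy=3.15,interpolation=cv2.INTER_CUBIC))
```

```text
(no output)
```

View pics/c7.png

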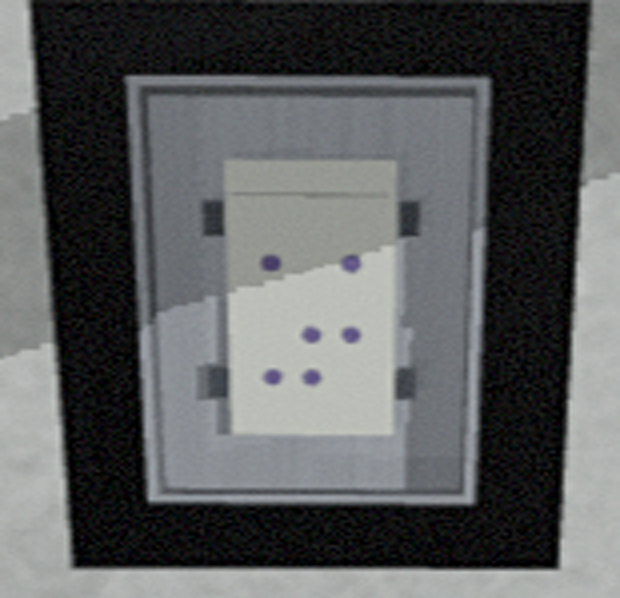

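Run:
```python
from h import *
z=np.load('w7.npz'); k=(float(z['f']),float(z['cx']),float(z['cy']),z['R'],z['t'])
def P(u,v,zz): return px2w(k,225+(u+.5)/4-.5,(v+.5)/3.15-.5,zz)
def rect(c,n):
    c=np.array(c); print(n,c.mean(0).round(4),[round(np.linalg.norm(c[i]-c[(i+1)%4]),4) for i in range(4)],
     [round(np.degrees(np.arctan2(*(c[j]-c[i])[[1,0]])),2) for i,j in((0,1),(3,2),(1,2),(0,3))])
m=[P(30,0,0),P(590,0,0),P(558,568,0),P(73,568,0)]; rect(m,'mat(cut)')
n=(m[2]+m[3])/2; d=(m[0]+m[1])/2-n; d/=np.linalg.norm(d); print('mat centre',n+d*.105)
rect([P(125,77,.02),P(490,76,.02),P(475,503,.02),P(148,503,.02)],'tray')
rect([P(223,160,.007),P(396,158,.007),P(393,433,.007),P(231,433,.007)],'plate')
```

```text
mat(cut) [0.5845 0.3003 0.    ] [np.float64(0.1593), np.float64(0.21), np.float64(0.1594), np.float64(0.2098)] [np.float64(177.96), np.float64(177.88), np.float64(87.76), np.float64(87.73)]
mat centre [0.58449922 0.30027553 0.        ]
tray [0.5848 0.2997 0.02  ] [np.float64(0.1007), np.float64(0.1504), np.float64(0.1006), np.float64(0.15)] [np.float64(178.13), np.float64(177.89), np.float64(87.67), np.float64(87.72)]
plate [0.5849 0.2991 0.007 ] [np.float64(0.0503), np.float64(0.1001), np.float64(0.0505), np.float64(0.0994)] [np.float64(178.71), np.float64(177.9), np.float64(87.76), np.float64(87.64)]
```

```bash
python3 -c "
from h import *
go([.60,-.17,.3],170)"
```

```text
t 8.53 tcp [0.5732 0.387  0.2593] yaw 177.87 w 0.218 F [0.8 0.  1.3] j6 -49.5
row [ -3.96  -4.74 -55.57] [ 0.787 -0.013 -0.011]
```

Emit:
{"op": "play_rows", "data": {
  "plan": [
    [[-4, -4.7, -55.6, 0.8, 0, 0], [-4, -4.7, -55.6, 0.8, 0, 0], [-4, -4.7, -55.6, 0.8, 0, 0], [-4, -4.7, -55.6, 0.8, 0, 0], [-4, -4.7, -55.6, 0.8, 0, 0]]
  ],
  "hand": 1
}}

```text
time_s: 9.15
tcp_pos: [0.5878, 0.0741, 0.2828]
ee_rot: [[-0.001, -0.984, 0.176], [-0.0, 0.176, 0.984], [-1.0, 0.001, -0.001]]
wrist_force: [0.2, 1.0, 0.4]
gripper_width: 0.706
```

```bash
python3 -c "
from h import *
go([.60,-.17,.3],170)"
```

```text
t 9.15 tcp [0.5878 0.0741 0.2828] yaw 169.89 w 0.706 F [0.2 1.  0.4] j6 -32.9
row [ -1.7   -5.49 -23.81] [-0.011 -0.004 -0.004]
```

Emit:
{"op": "play_rows", "data": {
  "plan": [
    [[-1.7, -5.5, -23.8, 0, 0, 0], [-1.7, -5.5, -23.8, 0, 0, 0], [-1.7, -5.5, -23.8, 0, 0, 0], [-1.7, -5.5, -23.8, 0, 0, 0], [-1.7, -5.5, -23.8, 0, 0, 0]]
  ]
}}

```text
time_s: 9.78
tcp_pos: [0.5999, -0.1715, 0.2993]
ee_rot: [[-0.002, -0.983, 0.182], [-0.0, 0.182, 0.983], [-1.0, 0.001, -0.001]]
wrist_force: [0.3, 0.5, 0.3]
gripper_width: 0.994
```

Emit:
{"op": "play_rows", "data": {
  "plan": [
    [[0, 0, 0, 0, 0, 0], [0, 0, 0, 0, 0, 0], [0, 0, 0, 0, 0, 0]]
  ]
}}

```text
time_s: 10.15
tcp_pos: [0.601, -0.1662, 0.3003]
ee_rot: [[0.0, -0.985, 0.174], [0.0, 0.174, 0.985], [-1.0, 0.0, 0.0]]
wrist_force: [0.9, -0.1, 0.4]
gripper_width: 1.002
```

```bash
python3 -c "
from h import *
k=K('wrist'); im,d=r.capture('wrist'); cv2.imwrite('pics/w8.png',im); np.savez('w8.npz',f=k[0],cx=k[1],cy=k[2],R=k[3],t=k[4],d=d)
go([.60,-.29,.15],170)
print(w2px(k,[.6035,-.291,.104]))
"
```

```text
t 10.2 tcp [ 0.601  -0.1663  0.3003] yaw 169.99 w 0.999 F [-0.2  0.3 -0.5] j6 -9.4
row [ 15.03  -2.05 -12.2 ] [-0.001  0.     0.   ]
[291.38257753  56.52311332]
```

View pics/w8.png

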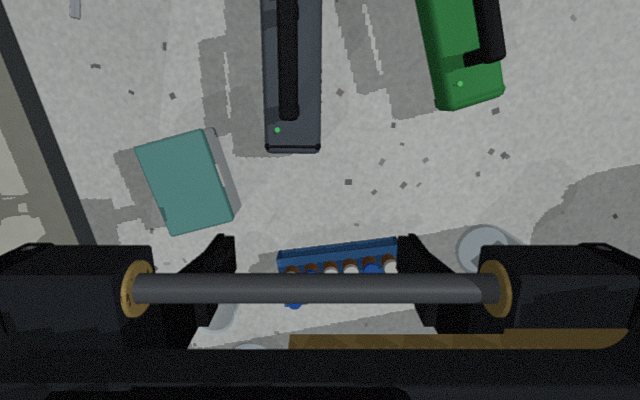

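Emit:
{"op": "play_rows", "data": {
  "plan": [
    [[0, -1, -3.5, 0, 0, 0], [0, -1.4, -7.5, 0, 0, 0], [0, -1.4, -7.5, 0, 0, 0], [0, -1.4, -7.5, 0, 0, 0], [0, -1.4, -7.5, 0, 0, 0]]
  ]
}}

```text
time_s: 10.82
tcp_pos: [0.6017, -0.2427, 0.3004]
ee_rot: [[0.0, -0.985, 0.174], [0.0, 0.174, 0.985], [-1.0, -0.0, 0.0]]
wrist_force: [-0.1, 0.1, -0.4]
gripper_width: 1.002
```

```bash
python3 -c "
from h import *
k=K('wrist'); im,d=r.capture('wrist'); cv2.imwrite('pics/w9.png',im); np.savez('w9.npz',f=k[0],cx=k[1],cy=k[2],R=k[3],t=k[4],d=d)
go([.60,-.29,.15],170)
cv2.imwrite('pics/c9.png',cv2.resize(im[0:240,230:360],None,fx=4,fy=2.5,interpolation=cv2.INTER_CUBIC))
"
```

```text
t 10.88 tcp [ 0.6017 -0.2427  0.3004] yaw 169.97 w 1.002 F [0.5 0.2 0.4] j6 -2.3
row [15.04 -0.65 -4.69] [-0.003  0.001  0.002]
```

View pics/c9.png

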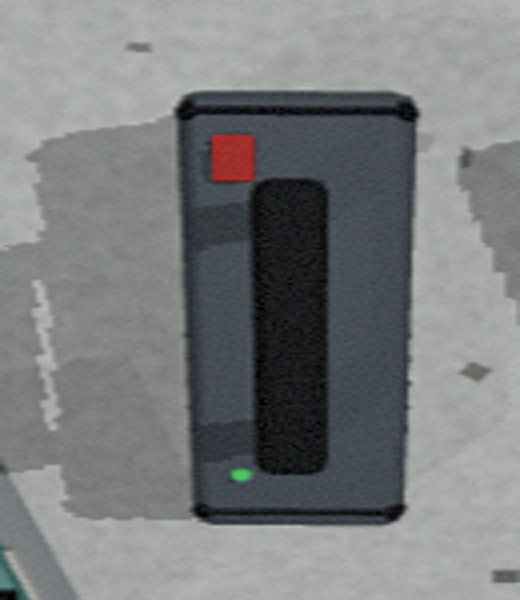

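Run:
```python
from h import *
z=np.load('w9.npz'); k=(float(z['f']),float(z['cx']),float(z['cy']),z['R'],z['t'])
def P(u,v,zz): return px2w(k,230+(u+.5)/4-.5,(v+.5)/2.5-.5,zz)
def rect(c,n):
    c=np.array(c); print(n,c.mean(0).round(4),[round(np.linalg.norm(c[i]-c[(i+1)%4]),4) for i in range(4)],
     [round(np.degrees(np.arctan2(*(c[j]-c[i])[[1,0]])),2) for i,j in((0,1),(3,2),(1,2),(0,3))])
rect([P(252,179,.113),P(327,179,.113),P(327,473,.113),P(257,473,.113)],'handle')
rect([P(180,110,.055),P(414,110,.055),P(403,512,.055),P(193,512,.055)],'housing')
d=z['d']; print(d[100:110:3,297:306:3], px2w(k,302,130,d=float(d[130,302])),px2w(k,325,130,d=float(d[130,325])))
```

```text
handle [ 0.6069 -0.2915  0.113 ] [np.float64(0.0187), np.float64(0.121), np.float64(0.0193), np.float64(0.121)] [np.float64(170.01), np.float64(170.02), np.float64(79.8), np.float64(79.54)]
housing [ 0.6072 -0.291   0.055 ] [np.float64(0.0666), np.float64(0.1913), np.float64(0.0683), np.float64(0.1913)] [np.float64(170.01), np.float64(170.02), np.float64(79.79), np.float64(79.28)]
[[0.33579665 0.33494234 0.3343833 ]
 [0.33576274 0.3368898  0.33503187]
 [0.3360778  0.33512092 0.33577093]
 [0.3375467  0.33709595 0.3372612 ]] [ 0.60665355 -0.2946164   0.11346727] [ 0.58213412 -0.28590876  0.05428136]
```

```bash
python3 -c "
from h import *
go([.607,-.2915,.085],169.7)"
```

```text
t 10.88 tcp [ 0.6017 -0.2427  0.3004] yaw 169.97 w 1.002 F [0.5 0.2 0.4] j6 -2.3
row [21.54 -1.36 -4.72] [0.027 0.001 0.002]
```

Emit:
{"op": "play_rows", "data": {
  "plan": [
    [[4, -1.35, -4.7, 0, 0, 0], [8, -1.35, -4.7, 0, 0, 0], [12, -1.35, -4.7, 0, 0, 0], [14, -1.35, -4.7, 0, 0, 0], [14, -1.35, -4.7, 0, 0, 0]]
  ]
}}

```text
time_s: 11.5
tcp_pos: [0.6058, -0.2914, 0.1583]
ee_rot: [[-0.004, -0.985, 0.175], [0.001, 0.175, 0.985], [-1.0, 0.004, 0.0]]
wrist_force: [0.0, 0.1, -0.2]
gripper_width: 1.001
```

Emit:
{"op": "play_rows", "data": {
  "plan": [
    [[2, 0, 0, 0, 0, 0], [4.5, 0, 0, 0, 0, 0], [6.5, 0, 0, 0, 0, 0], [6.5, 0, 0, 0, 0, 0], [6.5, 0, 0, 0, 0, 0]]
  ]
}}

```text
time_s: 12.12
tcp_pos: [0.6079, -0.2926, 0.0973]
ee_rot: [[0.003, -0.985, 0.175], [-0.001, 0.175, 0.985], [-1.0, -0.003, -0.001]]
wrist_force: [0.1, 0.0, 0.8]
gripper_width: 0.999
```

```bash
python3 -c "
from h import *
go([.607,-.2915,.085],169.7)
im,d=r.capture('scene'); cv2.imwrite('pics/s10.png',cv2.resize(im[150:300,200:380],None,fx=4,fy=4))"
```

```text
t 12.12 tcp [ 0.6079 -0.2926  0.0973] yaw 169.94 w 0.999 F [0.1 0.  0.8] j6 1.9
row [1.23 0.11 0.09] [ 0.024 -0.004  0.019]
```

View pics/s10.png

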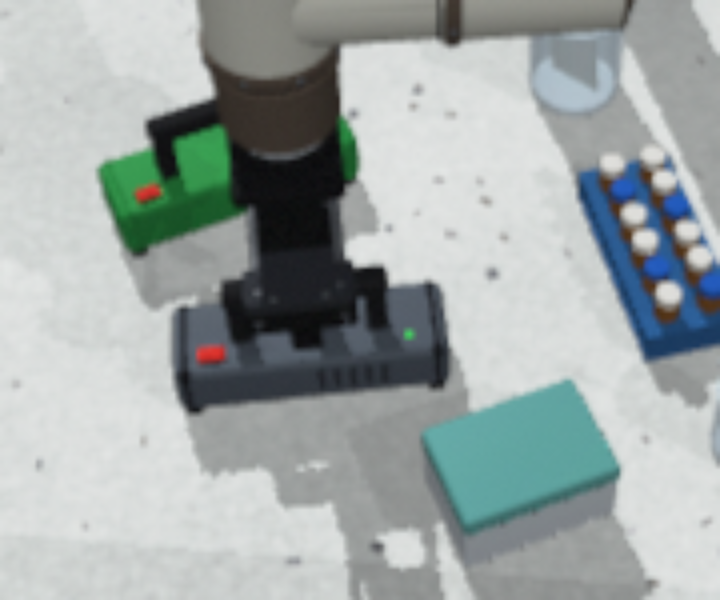

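Emit:
{"op": "play_rows", "data": {
  "plan": [
    [[0.5, 0.1, 0, 0, 0, 0], [1.1, 0.1, 0.1, 0, 0, 0], [1.1, 0.1, 0.1, 0, 0, 0], [1.1, 0.1, 0.1, 0, 0, 0]]
  ]
}}

```text
time_s: 12.68
tcp_pos: [0.6058, -0.2913, 0.0841]
ee_rot: [[-0.0, -0.984, 0.175], [-0.0, 0.175, 0.984], [-1.0, 0.0, -0.0]]
wrist_force: [-0.3, -0.8, 0.7]
gripper_width: 1.0
```

Emit:
{"op": "play_rows", "data": {
  "plan": [
    [[0, 0, 0, 0, 0, 0], [0, 0, 0, 0, 0, 0], [0, 0, 0, 0, 0, 0], [0, 0, 0, 0, 0, 0], [0, 0, 0, 0, 0, 0]]
  ],
  "hand": 0
}}

```text
time_s: 13.3
tcp_pos: [0.6058, -0.2913, 0.0842]
ee_rot: [[-0.0, -0.984, 0.176], [0.0, 0.176, 0.984], [-1.0, 0.0, -0.0]]
wrist_force: [0.2, -0.2, 1.1]
gripper_width: 0.519
```

Emit:
{"op": "play_rows", "data": {
  "plan": [
    [[0, 0, 0, 0, 0, 0], [0, 0, 0, 0, 0, 0], [0, 0, 0, 0, 0, 0]]
  ]
}}

```text
time_s: 13.68
tcp_pos: [0.6067, -0.2914, 0.0845]
ee_rot: [[0.002, -0.985, 0.175], [-0.001, 0.175, 0.985], [-1.0, -0.002, -0.0]]
wrist_force: [1.6, 0.2, -0.5]
gripper_width: 0.225
```

Emit:
{"op": "play_rows", "data": {
  "plan": [
    [[0, 0, 0, 0, 0, 0], [0, 0, 0, 0, 0, 0], [-0.5, 0, 0, 0, 0, 0], [-1.5, 0, 0, 0, 0, 0], [-3, 0, 0, 0, 0, 0]]
  ]
}}

```text
time_s: 14.3
tcp_pos: [0.6046, -0.2909, 0.1136]
ee_rot: [[-0.003, -0.984, 0.176], [0.001, 0.176, 0.984], [-1.0, 0.004, 0.0]]
wrist_force: [-0.1, -0.8, -6.0]
gripper_width: 0.224
```

Emit:
{"op": "play_rows", "data": {
  "plan": [
    [[-2.5, 0, 0, 0, 0, 0], [-5.5, 0, 0, 0, 0, 0], [-8.5, 0, 0, 0, 0, 0], [-11, 0, 0, 0, 0, 0], [-12, 0, 0, 0, 0, 0]]
  ]
}}

```text
time_s: 14.92
tcp_pos: [0.6063, -0.2915, 0.237]
ee_rot: [[0.004, -0.984, 0.176], [-0.001, 0.176, 0.984], [-1.0, -0.004, -0.0]]
wrist_force: [0.3, 0.5, -6.5]
gripper_width: 0.225
```

```bash
python3 -c "
from h import *
print(r.sense()['moment'])
go([.59,-.05,.24],173);go([.585,.2995,.24],177.8)
im,d=r.capture('scene'); cv2.imwrite('pics/s11.png',cv2.resize(im[80:300,150:450],None,fx=2.6,fy=2.6))"
```

```text
[0.10656667 0.06692183 0.00205614]
t 14.93 tcp [ 0.6063 -0.2915  0.237 ] yaw 169.89 w 0.225 F [ 0.3  0.5 -6.5] j6 1.8
row [-0.33  5.84 23.49] [-0.311 -0.003  0.022]
t 14.93 tcp [ 0.6063 -0.2915  0.237 ] yaw 169.89 w 0.225 F [ 0.3  0.5 -6.5] j6 1.8
row [-0.37 12.46 57.81] [-0.791 -0.004  0.022]
```

View pics/s11.png

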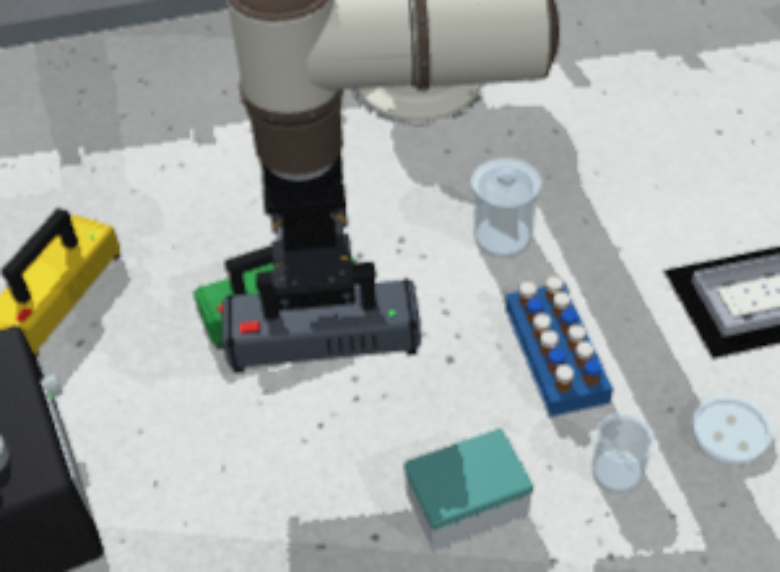

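Emit:
{"op": "play_rows", "data": {
  "plan": [
    [[0, 0.3, 1.3, 0, 0, 0], [-0.2, 0.8, 4, -0.05, 0, 0], [-0.3, 1.7, 8, -0.1, 0, 0], [-0.4, 2.6, 12, -0.15, 0, 0], [-0.4, 3.5, 16, -0.2, 0, 0]]
  ]
}}

```text
time_s: 15.6
tcp_pos: [0.5981, -0.1254, 0.2365]
ee_rot: [[-0.003, -0.99, 0.141], [0.001, 0.141, 0.99], [-1.0, 0.003, 0.0]]
wrist_force: [0.9, -0.7, -5.6]
gripper_width: 0.221
```

Emit:
{"op": "play_rows", "data": {
  "plan": [
    [[0, 0.8, 4, -0.05, 0, 0], [0, 1.6, 8, -0.1, 0, 0], [0, 2.4, 12, -0.15, 0, 0], [0, 3.2, 16, -0.2, 0, 0], [0, 3.8, 20, -0.25, 0, 0]]
  ]
}}

```text
time_s: 16.23
tcp_pos: [0.5883, 0.0776, 0.2366]
ee_rot: [[-0.003, -0.995, 0.097], [-0.0, 0.097, 0.995], [-1.0, 0.003, -0.001]]
wrist_force: [1.4, 0.8, -5.9]
gripper_width: 0.226
```

```bash
python3 -c "
from h import *
go([.585,.2995,.24],177.8)"
```

```text
t 16.23 tcp [0.5883 0.0776 0.2366] yaw 174.43 w 0.226 F [ 1.4  0.8 -5.9] j6 -28.7
row [-0.35  2.48 22.05] [-0.337 -0.004 -0.019]
```

Emit:
{"op": "play_rows", "data": {
  "plan": [
    [[0, 0.5, 4, -0.1, 0, 0], [0, 1.0, 8, -0.15, 0, 0], [0, 1.5, 12, -0.2, 0, 0], [0, 1.9, 16, -0.25, 0, 0], [0, 2.3, 19.5, -0.3, 0, 0]]
  ]
}}

```text
time_s: 16.85
tcp_pos: [0.5845, 0.2738, 0.2363]
ee_rot: [[-0.003, -0.999, 0.044], [-0.002, 0.044, 0.999], [-1.0, 0.003, -0.002]]
wrist_force: [0.6, 0.0, -5.6]
gripper_width: 0.229
```

Emit:
{"op": "play_rows", "data": {
  "plan": [
    [[0, 0.1, 1.5, -0.03, 0, 0], [0, 0.1, 2.5, -0.03, 0, 0], [0, 0.1, 2.5, -0.03, 0, 0], [0, 0.1, 2.5, -0.03, 0, 0]]
  ]
}}

```text
time_s: 17.35
tcp_pos: [0.5862, 0.2961, 0.2381]
ee_rot: [[-0.001, -0.999, 0.041], [-0.001, 0.041, 0.999], [-1.0, 0.001, -0.001]]
wrist_force: [-0.6, -0.2, -4.7]
gripper_width: 0.223
```

```bash
python3 -c "
from h import *
go([.585,.2995,.24],177.8)
k=K('wrist'); im,d=r.capture('wrist'); cv2.imwrite('pics/w12.png',im); np.savez('w12.npz',f=k[0],cx=k[1],cy=k[2],R=k[3],t=k[4],d=d)
im,d=r.capture('scene'); cv2.imwrite('pics/s12.png',cv2.resize(im[60:260,340:540],None,fx=3,fy=3))"
```

```text
t 17.35 tcp [0.5862 0.2961 0.2381] yaw 177.63 w 0.223 F [-0.6 -0.2 -4.7] j6 -43.3
row [-0.19  0.14  0.33] [-0.017 -0.003 -0.003]
```

View pics/w12.png

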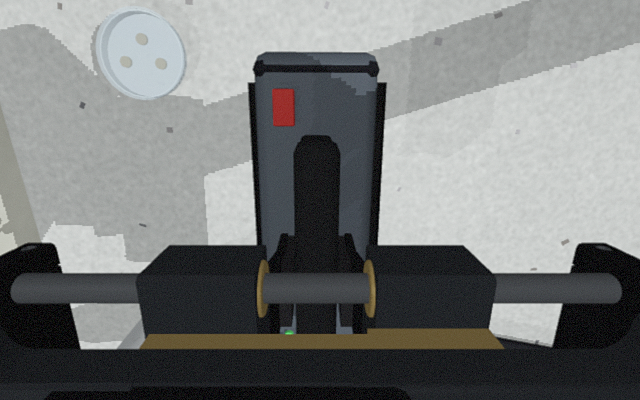

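View pics/s12.png

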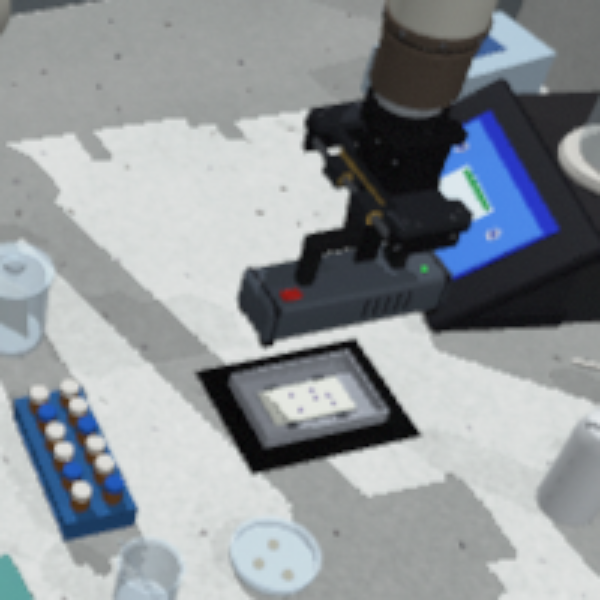

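```bash
cat > lamp.py <<'E'
from h import *
def an(fn):
    z=np.load(fn); k=(float(z['f']),float(z['cx']),float(z['cy']),z['R'],z['t']); d=z['d']
    def cloud(us,vs):
        return np.array([px2w(k,u,v,d=float(d[v,u])) for v in vs for u in us if d[v,u]>0])
    c=np.vstack([cloud(range(262,290,3),range(135,225,3)),cloud(range(345,372,3),range(85,225,3))])
    h=cloud(range(302,333,3),range(150,228,3))
    for n,c in(('housing',c),('handle',h)):
        A=np.c_[c[:,0]-.585,c[:,1]-.3,np.ones(len(c))]; m=np.ones(len(c),bool)
        for _ in range(4):
            s=np.linalg.lstsq(A[m],c[m,2],rcond=None)[0]; e=c[:,2]-A@s; m=abs(e)<.003
        print(n,'z at (.585,.3)',s[2].round(4),'slopes deg x,y',np.degrees(np.arctan(s[:2])).round(2),'n',m.sum(),len(c))
    return k
E
python3 - <<'E'
from lamp import *
k=an('w12.npz'); im=cv2.imread('pics/w12.png')
cv2.imwrite('pics/c12.png',cv2.resize(im[40:250,235:400],None,fx=3.5,fy=2.8,interpolation=cv2.INTER_CUBIC))
E
```

```text
housing z at (.585,.3) 0.2086 slopes deg x,y [ 0.48 -0.17] n 712 722
handle z at (.585,.3) 0.2669 slopes deg x,y [0.99 0.08] n 282 282
```

View pics/c12.png

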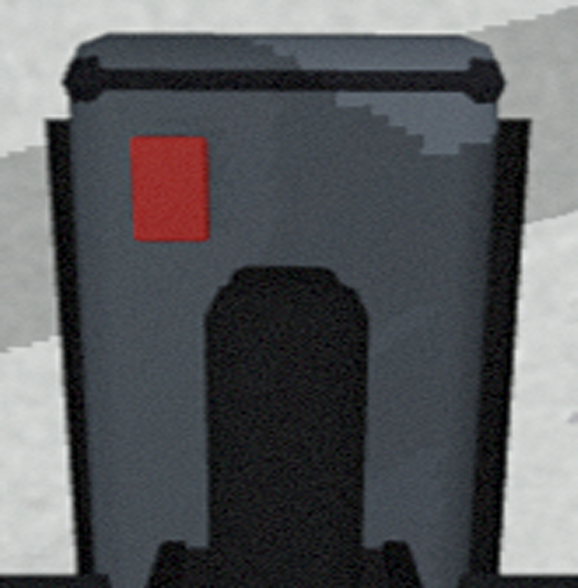

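Run:
```python
from lamp import *
z=np.load('w12.npz'); k=(float(z['f']),float(z['cx']),float(z['cy']),z['R'],z['t'])
P=lambda u,v,zz: px2w(k,235+(u+.5)/3.5-.5,40+(v+.5)/2.8-.5,zz)
a,b=P(70,80,.2086),P(500,80,.2086); print(a,b,np.linalg.norm(a-b),np.degrees(np.arctan2(*(a-b)[[1,0]])))
h1,h2=(P(205,330,.2666)+P(368,330,.2666))/2,(P(208,530,.2666)+P(365,530,.2666))/2
print('handle axis',h1,h2,np.degrees(np.arctan2(*(h2-h1)[[1,0]])),'far end handle',P(285,268,.2666))
u=np.array([np.cos(np.radians(87.6)),np.sin(np.radians(87.6)),0])
print('centre from rim',(a+b)/2+u*.0957,'from handle end',P(285,268,.2666)+u*.0605)
```

```text
[0.61526425 0.20000988 0.2086    ] [0.54823828 0.20272951 0.2086    ] 0.06708112414771643 -2.3235458944560783
handle axis [0.58328914 0.24127985 0.2666    ] [0.58454106 0.27254397 0.2666    ] 87.70689685898961 far end handle [0.58310419 0.2323381  0.2666    ]
centre from rim [0.58575876 0.29698575 0.2086    ] from handle end [0.58563767 0.29278503 0.2666    ]
```

Emit:
{"op": "play_rows", "data": {
  "plan": [
    [[1.5, 0.1, 0.3, 0, 0, 0], [4, 0.1, 0.3, 0, 0, 0], [6.5, 0.1, 0.3, 0, 0, 0], [8.5, 0.1, 0.3, 0, 0, 0], [9.5, 0.1, 0.3, 0, 0, 0]]
  ]
}}

```text
time_s: 18.08
tcp_pos: [0.5845, 0.2994, 0.1408]
ee_rot: [[-0.003, -0.999, 0.041], [-0.002, 0.041, 0.999], [-1.0, 0.003, -0.002]]
wrist_force: [-0.6, 0.7, -4.9]
gripper_width: 0.226
```

Emit:
{"op": "play_rows", "data": {
  "plan": [
    [[0, 0, 0, 0, 0, 0], [0, 0, 0, 0, 0, 0], [0, 0, 0, 0, 0, 0]]
  ]
}}

```text
time_s: 18.45
tcp_pos: [0.586, 0.3005, 0.1444]
ee_rot: [[0.002, -0.999, 0.04], [0.001, 0.04, 0.999], [-1.0, -0.002, 0.001]]
wrist_force: [0.3, 1.2, -5.8]
gripper_width: 0.226
```

```bash
python3 -c "
from h import *
go([.5852,.2993,.122],177.75)"
```

```text
t 18.45 tcp [0.586  0.3005 0.1444] yaw 177.69 w 0.226 F [ 0.3  1.2 -5.8] j6 -43.5
row [ 2.24  0.08 -0.13] [-0.006  0.008  0.01 ]
```

Emit:
{"op": "play_rows", "data": {
  "plan": [
    [[0.6, 0.1, -0.1, 0, 0, 0], [1.3, 0.1, -0.1, 0, 0, 0], [2.0, 0.1, -0.1, 0, 0, 0], [2.2, 0.1, -0.1, 0, 0, 0], [2.2, 0.1, -0.1, 0, 0, 0]]
  ]
}}

```text
time_s: 19.08
tcp_pos: [0.5844, 0.2992, 0.1209]
ee_rot: [[-0.0, -0.999, 0.04], [-0.0, 0.04, 0.999], [-1.0, 0.0, -0.0]]
wrist_force: [0.3, 0.4, -4.9]
gripper_width: 0.227
```

Emit:
{"op": "play_rows", "data": {
  "plan": [
    [[0, 0, 0, 0, 0, 0], [0, 0, 0, 0, 0, 0], [0, 0, 0, 0, 0, 0], [0, 0, 0, 0, 0, 0], [0, 0, 0, 0, 0, 0]]
  ]
}}

```text
time_s: 19.7
tcp_pos: [0.5844, 0.2992, 0.1213]
ee_rot: [[0.0, -0.999, 0.04], [0.0, 0.04, 0.999], [-1.0, -0.0, 0.0]]
wrist_force: [0.2, -0.4, -5.6]
gripper_width: 0.224
```

```bash
python3 -c "
from lamp import *
go([.5852,.2993,.122],177.75)
k=K('wrist'); im,d=r.capture('wrist'); cv2.imwrite('pics/w13.png',im); np.savez('w13.npz',f=k[0],cx=k[1],cy=k[2],R=k[3],t=k[4],d=d)
im,d=r.capture('scene'); cv2.imwrite('pics/s13.png',cv2.resize(im[100:240,380:520],None,fx=4,fy=4,interpolation=cv2.INTER_CUBIC)); cv2.imwrite('pics/s13f.png',im)
im,d=r.capture('top'); cv2.imwrite('pics/t13.png',im)
an('w13.npz')
go([.5852,.2993,.122],177.75)"
```

```text
t 19.7 tcp [0.5844 0.2992 0.1213] yaw 177.69 w 0.224 F [ 0.2 -0.4 -5.6] j6 -43.5
row [-0.07 -0.08  0.01] [-0.006  0.     0.   ]
housing z at (.585,.3) 0.0915 slopes deg x,y [ 0.51 -0.44] n 715 721
handle z at (.585,.3) 0.15 slopes deg x,y [0.48 0.12] n 284 284
t 19.85 tcp [0.5844 0.2992 0.1212] yaw 177.69 w 0.225 F [ 0.1 -0.4 -5.6] j6 -43.5
row [-0.08 -0.08  0.01] [-0.006  0.     0.   ]
```

View pics/s13.png

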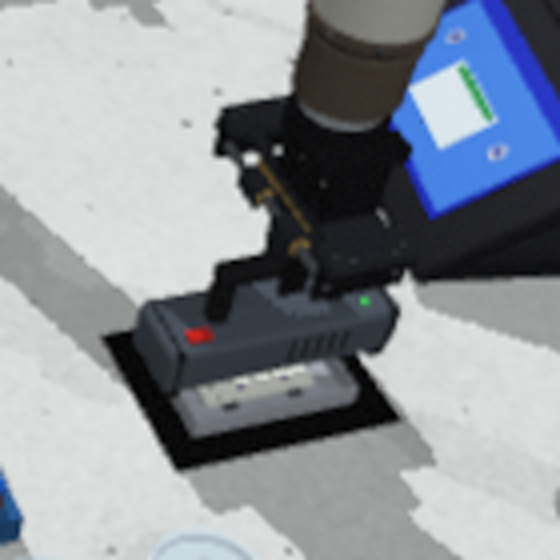

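View pics/s13f.png

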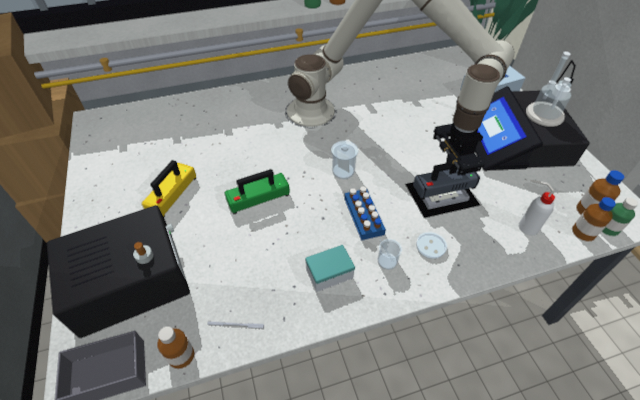

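View pics/t13.png

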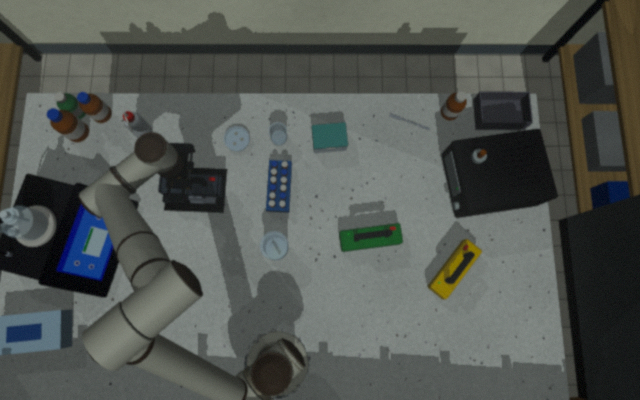

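View pics/w13.png

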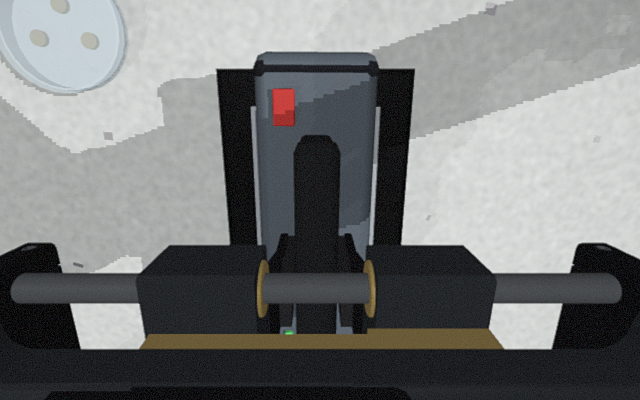

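```bash
python3 -c "
from h import *
print(r.finish_job()); go([.5852,.2993,.122],177.75)"
```

```text
the job is handed in; nothing more can be done
None
the job is handed in; nothing more can be done
```

The job is done and handed in at about 19.9 s: the tray is on the mat, and the arm is holding the lamp over the plate.

- **Tray:** I gripped its near wall with the fingertips kept above the plate's height. I slid it about 12 cm along the bench, turning it about 8° on the way. After release, it measured within about 1 mm of the mat's centre and about 0.2° of square.
- **Lamp:** I took the grey UV lamp by its handle and carried it over the vial rack with its feet about 15 cm above the bench. It is now held still, within about 1 mm of the plate's centre by the arm's own position reading, and lined up along the plate. The window is about 34 mm above the plate.
- **Level:** The camera depth gave slopes of up to about 0.5° for the held lamp, which is within the noise of that measurement. The tool itself read exactly vertical.
- **Other things:** In the last scene and top pictures the rack, jar, beaker, dish, tip box and the look-alike lamps looked to be where they started. I compared these by eye, not by measuring. I saw no contact between the lamp and the tray or plate.
- **Disagreement:** The top and wrist cameras placed the mat, tray and lamp about 3–5 mm apart. I used the wrist camera's positions, because they matched the given sizes better and agreed with the arm's own readings.

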